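Home the cast press and back its screw off a quarter turn

ROBOT

A 6-joint arm with a two-finger parallel gripper is mounted at the origin on a cart in front of the work surface, level with it; the furniture and walls round the work are solid. World frame = base frame: x ahead of the robot, y to its left, z up, the work surface at z = 0. Lengths are in m, angles in rad, forces in N, time in s.
With the tool pointing down it reaches from about 0.25 to 0.725 m from the base axis. Payload 9.7 kg.
Tool frame: the origin (TCP) lies between the finger pads; the fingertips stand 22 mm ahead of it and the grasp point (between the pads) lies 3 mm ahead of it; z points along the fingers, y is the line along which they close (so a half turn about z gives the same grasp; the last joint's range is limited). The gripper opens to 85 mm and grips with 20 to 120 N. Pads are 22 mm wide; open, the fingers measure 114 mm over their backs; the gripper's body (76 mm by 85 mm) begins 54 mm behind the grasp point. The pads swing forward as they close: fully open they stand 13 mm farther back than shut.
Start: joints at [-1.106, 0.087, 0.176, 1.66, 0, 1.571], TCP at [0.247, -0.492, 0.253] pointing down, gripper open.
Joint ranges: [-3.13, 3.13], [-0.85, 1.81], [-1.15, 1.24], [-2.2, 2.28], [-1.44, 1.52], [-3.14, 3.14]. Speed limits (rad/s): [2.22, 2.22, 2.57, 3.14, 3.14, 3.14].

INTERFACE

Orientations are given as a 3x3 rotation matrix whose columns are the frame's x, y, z axes.
In Python, from cell import r, read_camera gives the robot as it stands. The module is installed in compiled form; this text tells all that it offers.
- The arm moves only by the tool play_rows, never from a script. Its argument "plan" is one flat list of numbers, 6 for each row, row after row: the shift along the tool's x, y, z in m, then the turn, a rotation vector about the tool's x, y, z in degrees. In form: [x, y, z, ax, ay, az, x, y, z, ax, ay, az, ...]. A call has 1 to 12 rows; each row is the pose to reach, as a shift and turn from the pose commanded when the call began, along the tool's axes at that moment; what a row does not reach only later rows make up. A row lasts 1/8 s, in which the tool goes at most 62.5 mm and 10.7 degrees, less where a joint would pass 70% of its speed; a pose out of reach is approached as far as the arm can. A call with a gripper value outside its range is refused whole. "gripper" is the gripper's target within -1 to 1 (shut at 1, half-way at 0, fully open at -1), set as the call begins (left out, the last holds). The fingers move at their own pace and stop on an object; "grip_force" is the grip in N (left out, the last holds). Time passes only in rows, so rows that repeat a pose let the fingers close. It gives the time, the measured TCP pose, the force, the opening and the grip force at its end, in the units of the state.
- r.observe(): the state, without advancing time (a new reading comes with each control period).
- read_camera(name): name is "scene" or "top"; returns a dict with "image" (384x512x3 uint8, blue, green, red), "vertical_fov" (degrees; the focal length in pixels is half the picture's height over the tangent of half this angle, whatever the lens; pixels are square), "cx", "cy" (the principal point, pixels), "cam_to_world" (4x4, takes a point from camera to world coordinates). Camera axes: x right, y up, looking along -z (the intrinsics and any distortion apply to the point x, -y, -z); pixel columns grow to the right and rows downward; lengths in m; the calibration is good to about 2 mm. A picture is of the moment at which its call begins. There is no depth.
- r.hand_in(): hands the job in; it is judged then, once.
The state is a dict: "clock": time; "joints": joint angles; "qvel": joint speeds; "effort": joint torques, N m; "tcp_pos": TCP position; "tcp_rot": TCP orientation; "force": force on the tool from outside, world axes, zero at the start; "ft_torque": the same for the moment, N m; "grip_width": finger opening in m; "grip_force": force on a finger pad.
Only numpy, scipy, OpenCV 4.12 (cv2) and the standard library are available. Lean on these libraries where they do the work, as an engineer would, in place of code of your own. Each camera call takes 0.05 s, during which the arm holds its last target. There are 200 camera calls.

TASK

Turn the square-headed screw on top of the bench press clockwise until the pressure plate is firmly home on the plaster cast and the screw will go no further, then back the screw off a quarter of a turn so that the plate stays down but is relieved, and let go. Do not knock the amber bottle and the glass jar about.

Things in the scene. Friction and masses are not known exactly. Their poses are not given: they have to be found in the camera images.
- press: small bench press fixed to the desk: dark steel base 120 (x) by 150 (y) by 16 mm, an aluminium nest with a plaster dental cast, two steel columns at y = +-58 mm, a grey bridge across them (44 by 146 mm, top 152 mm up) with a round dial (diameter 68 mm, top 157 mm up, four ribs a quarter turn apart). Origin: centre of its underside, z up. Only the screw stands higher than 160 mm.
- head (a point): centre of the screw's square head, a steel block 24 by 24 by 40 mm high, upright above the bridge (168 to 208 mm above the desk, this point at 188), on a round collar 26 mm across (157 to 168 mm). x and y are square to its four upright flats, z up; it turns with the head. The head does not rise or sink. A small pointer stands out of the collar under the +x flat, up to 24 mm from the axis.
- press_spindle (a joint): screw angle, rad, growing clockwise from above, range -0.3 to 7.5; friction 0.06 N m plus slight drag, stays where left. A turn drives the ram 30 mm. Starts 0 to 0.8; the angle at which the plate is home differs each time (2.8 to 5.2: hidden packing under the cast) and shows only as the screw stopping and its moment rising, 1 N m within 0.15 rad. Firm: ram on plate over 25 N, 0.2 N m at the screw.
- press_ram: the steel ram under the bridge, driven down by the screw; origin: centre of its lower face (diameter 24 mm). It pushes the plate down but does not pull it up.
- press_plate: aluminium pressure plate, 62 by 100 by 9 mm, sliding on the columns with about 4 N of friction; it stays where it is left. Origin: centre of its top face, where the ram bears. It starts 0 to 9 mm below the ram. The ram's z minus the plate's z is the clearance, 7.5 mm for a quarter turn.
- bottle_center (a point): centre of a loose amber bottle with a black cap, 42 mm across, 95 mm high, standing beside the press.
- jar_center (a point): centre of a loose glass jar, 62 mm across, 99 mm high, standing upright on the desk.

How it is judged:
On the way:
1. the screw has driven the plate firmly home: the ram bears on the plate with more than 25 N (contact force between press_ram and press_plate above 25 N), for 0.1 s.
At the end, for the whole second after the job is handed in: After the plate was driven firmly home, the ram stands 5.0 to 9.5 mm clear of the plate (a quarter turn at 30 mm a turn, give or take a good 24 degrees), and screw and plate are at rest (z of press_ram in the frame of press_plate between 0.005 and 0.0095 m and velocity of joint press_spindle between -0.2 and 0.2 rad/s and linear speed of press_plate below 0.01 m/s); the robot touches nothing.
It fails at once if the amber bottle is shifted by more than 30 mm or knocked over (distance of bottle_center from where it was at the start of the episode above 0.03 m or angle between bottle_center's own z axis and vertical above 0.5 rad).
It fails at once if the glass jar is shifted by more than 30 mm or knocked over (distance of jar_center from where it was at the start of the episode above 0.03 m or angle between jar_center's own z axis and vertical above 0.5 rad).
It also fails if it takes over 54 s, if anything falls off the work surface, if the arm or the gripper's body presses on something with over 40 N, if the wrist force passes 120 N, or if a joint passes its speed limit or range.

## Working session

There is one attempt and no reset: what is moved stays moved. The work goes in short steps, Python scripts to look and compute and a tool call to move; the robot and the scene stay as the last step left them, time stands still between calls to the robot, and variables do not carry over. Pictures are saved under pics/ and viewed, at most 10 in all, crops included, and the job is handed in when it is done.

Besides the shell and the picture viewer there is one more tool, called after ">>>" as a command line: name --argument value ..., lists and objects as JSON in quotes. play_rows: Moves the arm, as the interface text tells. Its arguments: {"type":"object","properties":{"plan":{"type":"array","items":{"type":"number"}},"gripper":{"type":"number"},"grip_force":{"type":"number"}},"required":["plan"]}

```bash
mkdir -p pics; cat > h.py <<'E'
import numpy as np, cv2
from cell import r, read_camera
def ray(c,u,v):
    H=c["image"].shape[0]; f=H/2/np.tan(np.radians(c["vertical_fov"])/2)
    T=np.array(c["cam_to_world"]); d=T[:3,:3]@np.array([(u-c["cx"])/f,-(v-c["cy"])/f,-1])
    return T[:3,3],d
def onz(c,u,v,z):
    o,d=ray(c,u,v); return o+d*(z-o[2])/d[2]
def proj(c,p):
    H=c["image"].shape[0]; f=H/2/np.tan(np.radians(c["vertical_fov"])/2)
    T=np.array(c["cam_to_world"]); q=T[:3,:3].T@(np.array(p)-T[:3,3])
    return c["cx"]+f*q[0]/-q[2], c["cy"]+f*q[1]/q[2]
E
python3 - <<'E'
from h import *
for n in("scene","top"):
    c=read_camera(n); cv2.imwrite(f"pics/{n}0.png",cv2.resize(c["image"],(800,600),interpolation=cv2.INTER_CUBIC))
    print(n,c.keys(),c["vertical_fov"],c["cx"],c["cy"],np.round(c["cam_to_world"],3).tolist())
o=r.observe();print(o)
E
```

```text
scene dict_keys(['image', 'vertical_fov', 'cx', 'cy', 'cam_to_world']) 50.26421697503865 251.78516757159036 188.8310849991659 [[-0.897, 0.231, -0.377, 0.16], [-0.442, -0.468, 0.765, 0.704], [0.001, 0.853, 0.522, 0.582], [0.0, 0.0, 0.0, 1.0]]
top dict_keys(['image', 'vertical_fov', 'cx', 'cy', 'cam_to_world']) 50.42702495727987 253.15518520160643 196.17832796813278 [[-0.023, 0.992, -0.122, 0.377], [-0.999, -0.02, 0.028, 0.049], [0.025, 0.123, 0.992, 1.088], [0.0, 0.0, 0.0, 1.0]]
{'clock': 0.1, 'joints': array([-1.10604800e+00,  8.74242047e-02,  1.75215148e-01,  1.65978041e+00,
        5.91613030e-07,  1.57080507e+00]), 'qvel': array([-3.34958049e-05, -1.97883421e-03,  2.75270899e-03,  1.10231094e-04,
       -5.69823482e-04,  2.79835554e-03]), 'effort': array([-7.46145615e-04, -5.21561050e+01,  4.65652370e+01,  1.60398299e-02,
       -3.64640653e-05,  6.77259823e-05]), 'tcp_pos': array([ 0.24643321, -0.49151279,  0.25264433]), 'tcp_rot': array([[ 8.93938308e-01,  4.48189709e-01, -5.34231331e-04],
       [ 4.48190028e-01, -8.93937672e-01,  1.06684890e-03],
       [ 5.81186613e-07, -1.19313426e-03, -9.99999288e-01]]), 'force': array([0.22240145, 0.11452739, 0.40872023]), 'ft_torque': array([ 0.05136968,  0.02219451, -0.05797042]), 'grip_force': 0.0, 'grip_width': 0.08554242839133819}
```

View pics/scene0.png

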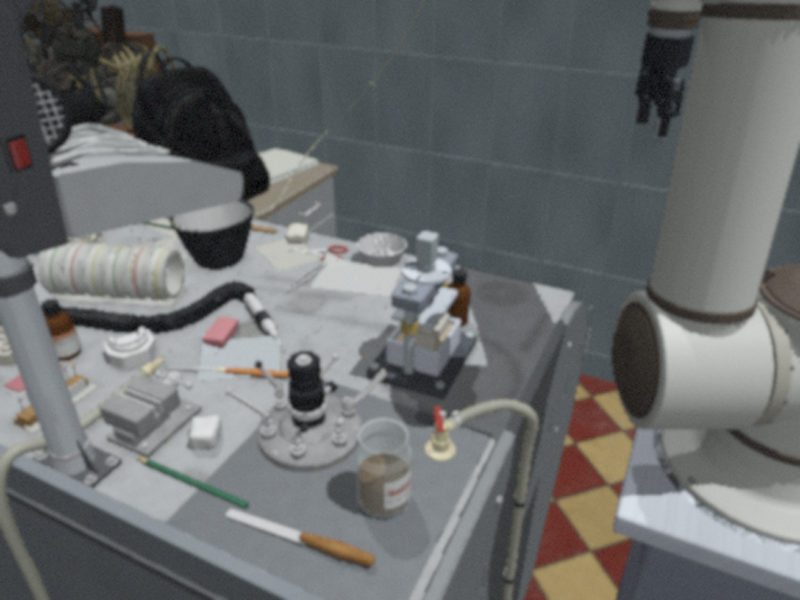

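View pics/top0.png

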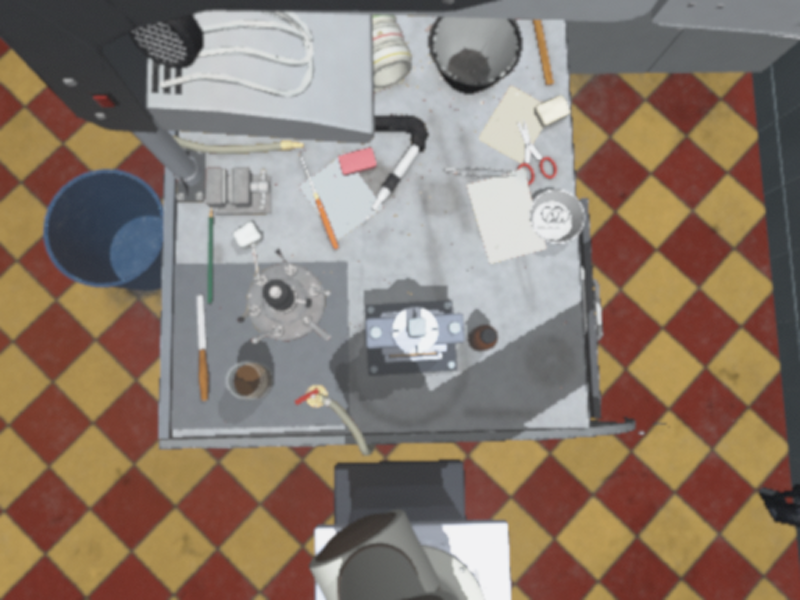

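The scene view shows the press at about (430,310) with the screw head at (428,245), the bottle behind it at (460,290) and the jar at (385,465). In the top view the head is at (416,327), the bottle at (483,337) and the jar at (247,380). Next I'll crop around the head.

```bash
python3 - <<'E'
from h import *
a=read_camera("top");b=read_camera("scene")
ims=[cv2.resize(a["image"][185:245,225:325],(800,480),interpolation=cv2.INTER_CUBIC)[:, :],]
B=cv2.resize(b["image"][140:260,230:320],(400,533),interpolation=cv2.INTER_CUBIC)
A=cv2.resize(a["image"][190:230,245:285],(400,400),interpolation=cv2.INTER_CUBIC)
im=np.zeros((540,800,3),np.uint8);im[:400,:400]=A;im[:533,400:]=B
cv2.imwrite("pics/crop1.png",im)
# head top guess, bottle, press from full view pix/1.5625
s=1/1.5625
for n,u,v,z in(("head",416.5,327,.208),("bottle",483,336,.095),("jar",247,380,.099),("press base corners",365,376,.016),("",458,374,.016),("",455,304,.016),("",368,306,.016)):
    print(n,onz(a,u*s,v*s,z).round(4))
g=onz(a,416.5*s,327*s,.208); print("scene proj of head top",proj(b,g))
E
```

```text
head [ 0.4561 -0.0044  0.208 ]
bottle [ 0.4499 -0.1152  0.095 ]
jar [0.3898 0.2516 0.099 ]
press base corners [0.393  0.0724 0.016 ]
 [ 0.3927 -0.0836  0.016 ]
 [ 0.5112 -0.0826  0.016 ]
 [0.5108 0.0653 0.016 ]
scene proj of head top (np.float64(274.5114757119125), np.float64(149.94191991286192))
```

View pics/crop1.png

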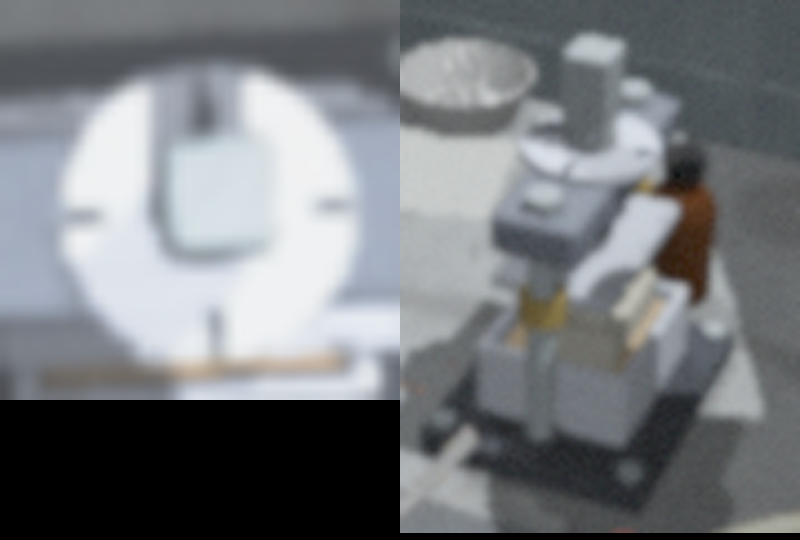

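The head top from the top camera, (0.456, -0.004), reprojects to within 1 px in the scene view. The flats are about 3° ccw of the world axes. I'll wind joint 6 back to about -177° on the way over, so the whole screw travel fits in one stroke.

>>> play_rows --plan '[0.0369,-0.0311,0,0,0,-10,0.0738,-0.0622,0,0,0,-20,0.1107,-0.0933,0,0,0,-30,0.1476,-0.1244,0,0,0,-40,0.1845,-0.1555,0,0,0,-50,0.2214,-0.1866,0,0,0,-60,0.2583,-0.2177,0,0,0,-70,0.2952,-0.2488,0,0,0,-80,0.3321,-0.2799,0,0,0,-90,0.369,-0.311,0,0,0,-100,0.4058,-0.3419,0,0,0,-110,0.4058,-0.3419,0,0,0,-115]' --gripper -0.4

```text
clock: 1.7
tcp_pos: [0.4567, -0.0015, 0.2527]
tcp_rot: [[-0.789, 0.614, -0.001], [0.614, 0.789, 0.0], [0.001, -0.0, -1.0]]
force: [-0.1, 0.2, 0.2]
grip_width: 0.0595
grip_force: 0.0
```

```bash
python3 - <<'E'
from h import *
o=r.observe();print(o['clock'],np.degrees(o['joints']).round(1),o['tcp_pos'].round(4),o['tcp_rot'].round(3),o['grip_width'],o['force'])
E
```

```text
1.7 [-0.2 -7.7 -2.4 95.3  0.  37.7] [ 0.4567 -0.0015  0.2527] [[-0.789  0.614 -0.001]
 [ 0.614  0.789  0.   ]
 [ 0.001 -0.    -1.   ]] 0.05951397610244993 [-0.05836812  0.17221884  0.18880771]
```

>>> play_rows --plan '[0,0,0,0,0,-10,0,0,0,0,0,-20,0,0,0,0,0,-30,0,0,0,0,0,-40,0,0,0,0,0,-50,0,0,0,0,0,-60,0,0,0,0,0,-70,0,0,0,0,0,-80,0,0,0,0,0,-90,0,0,0,0,0,-100,0,0,0,0,0,-107,0,0,0,0,0,-107]'

```text
clock: 3.2
tcp_pos: [0.456, -0.0041, 0.2532]
tcp_rot: [[-0.365, -0.931, -0.0], [-0.931, 0.365, 0.0], [0.0, 0.0, -1.0]]
force: [0.3, -0.8, 0.4]
grip_width: 0.0601
grip_force: 0.0
```

>>> play_rows --plan '[0,0,0,0,0,-10,0,0,0,0,0,-20,0,0,0,0,0,-30,0,0,0,0,0,-40,0,0,0,0,0,-50,0,0,0,0,0,-60,0,0,0,0,0,-70,0,0,0,0,0,-80,0,0,0,0,0,-90,0,0,0,0,0,-100,0,0,0,0,0,-107,0,0,0,0,0,-107]'

```text
clock: 4.7
tcp_pos: [0.456, -0.0041, 0.2532]
tcp_rot: [[0.997, -0.08, -0.0], [-0.08, -0.997, -0.0], [-0.0, 0.0, -1.0]]
force: [0.6, -0.1, 1.2]
grip_width: 0.0599
grip_force: 0.0
```

```bash
python3 - <<'E'
from h import *
o=r.observe();print(o['clock'],np.degrees(o['joints']).round(1),o['tcp_pos'].round(4),o['tcp_rot'].round(3),o['grip_width'],o['force'],o['ft_torque'])
b=read_camera("scene");cv2.imwrite("pics/s2.png",cv2.resize(b["image"][60:240,170:410],(800,600),interpolation=cv2.INTER_CUBIC))
p=o['tcp_pos'];print(proj(b,p+[0,0,-.02]))
E
```

```text
4.7 [  -0.5   -7.8   -2.5   95.4   -0.  -176. ] [ 0.456  -0.0041  0.2532] [[ 0.997 -0.08  -0.   ]
 [-0.08  -0.997 -0.   ]
 [-0.     0.    -1.   ]] 0.05985925837682603 [ 0.59878498 -0.05218416  1.20949256] [-0.01834513 -0.02904891 -0.02549355]
(np.float64(274.8689892558693), np.float64(138.8531371889516))
```

View pics/s2.png

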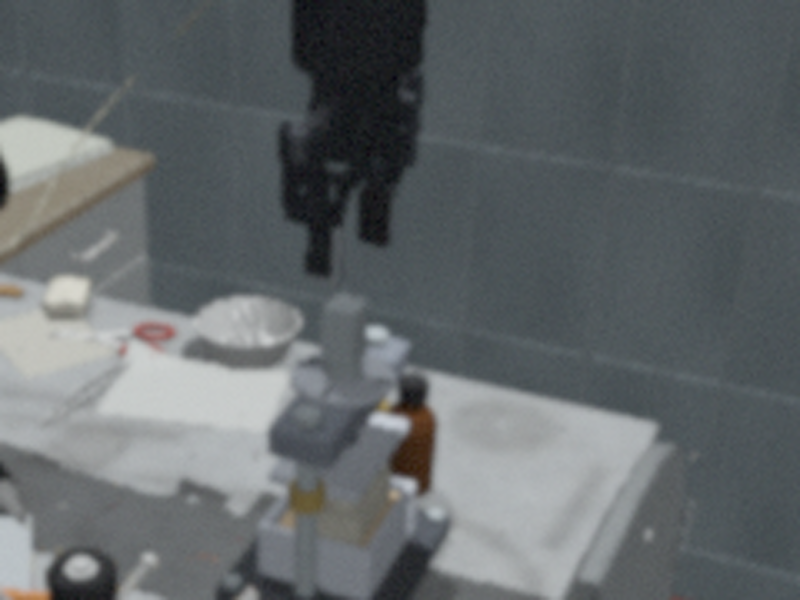

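The fingers straddle the head: tips at (318,262) and (375,235), head top at (347,300). Descending.

>>> play_rows --plan '[0,0,0.015,0,0,-1,0,0,0.03,0,0,-2,0,0,0.045,0,0,-2,0,0,0.058,0,0,-2,0,0,0.058,0,0,-2]'

```text
clock: 5.38
tcp_pos: [0.4555, -0.0041, 0.194]
tcp_rot: [[0.999, -0.042, -0.002], [-0.042, -0.999, 0.0], [-0.002, 0.0, -1.0]]
force: [-0.0, 0.1, 0.2]
grip_width: 0.0596
grip_force: 0.0
```

>>> play_rows --plan '[0,0,0,0,0,0,0,0,0,0,0,0,0,0,0,0,0,0,0,0,0,0,0,0,0,0,0,0,0,0,0,0,0,0,0,0]' --gripper 1 --grip_force 40

```text
clock: 6.12
tcp_pos: [0.4558, -0.0053, 0.1962]
tcp_rot: [[0.999, -0.042, 0.0], [-0.042, -0.999, -0.003], [0.0, 0.003, -1.0]]
force: [-4.7, -9.1, 5.3]
grip_width: 0.0231
grip_force: 39.3
```

```bash
python3 - <<'E'
from h import *
o=r.observe();print(o['clock'],np.degrees(o['joints']).round(1),o['tcp_pos'].round(4),o['grip_width'],o['force'],o['ft_torque'])
E
```

```text
6.125 [  -0.6   -8.7   -9.6   89.1   -0.2 -178.1] [ 0.4558 -0.0053  0.1962] 0.02312651237074605 [-4.74913672 -9.06098271  5.26157822] [-1.51095283  0.79509608 -0.00518012]
```

>>> play_rows --plan '[0,0.0012,0,0,0,5,0,0.0012,0,0,0,15,0,0.0012,0,0,0,25,0,0.0012,0,0,0,35,0,0.0012,0,0,0,45,0,0.0012,0,0,0,55,0,0.0012,0,0,0,65,0,0.0012,0,0,0,75,0,0.0012,0,0,0,82,0,0.0012,0,0,0,90,0,0.0012,0,0,0,90]' --grip_force 60

```text
clock: 7.5
tcp_pos: [0.4593, -0.0026, 0.1963]
tcp_rot: [[-0.041, -0.999, 0.007], [-0.999, 0.041, 0.006], [-0.007, -0.007, -1.0]]
force: [19.3, 19.7, -5.0]
grip_width: 0.0232
grip_force: 59.6
```

```bash
cat > st.py <<'E'
from h import *
o=r.observe();print(o['clock'],'j',np.degrees(o['joints']).round(1),o['tcp_pos'].round(4),'w',o['grip_width'].__round__(4),'F',o['force'].round(1),'M',o['ft_torque'].round(3),'tau6',o['effort'][5].round(3))
E
python3 st.py;python3 - <<'E'
from h import *
b=read_camera("scene");cv2.imwrite("pics/s3.png",cv2.resize(b["image"][110:245,210:390],(800,600),interpolation=cv2.INTER_CUBIC))
E
```

```text
7.5 j [ -0.5  -8.6  -9.5  88.7   0.4 -88.2] [ 0.4593 -0.0026  0.1963] w 0.0232 F [19.3 19.7 -5. ] M [ 3.472 -3.066  0.678] tau6 1.879
```

View pics/s3.png

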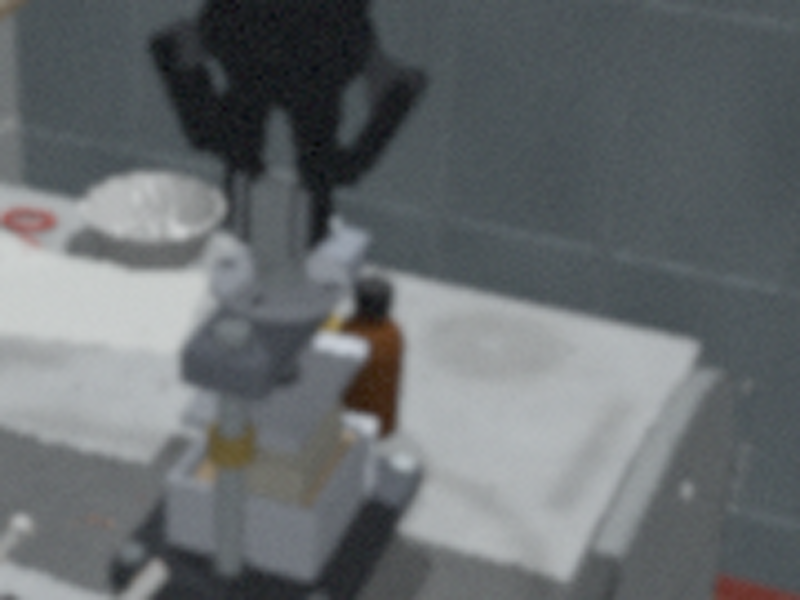

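The head is gripped, but the side loads show the axis is off my grasp centre. The geometry of the two poses puts it at (0.4589, -0.0057), so I'll release, recentre and regrip.

>>> play_rows --plan '[0,0,0,0,0,0,0,0,0,0,0,0,0,0,0,0,0,0,0.0004,-0.0029,0,0,0,0,0.0004,-0.0029,0,0,0,0]' --gripper -0.1

```text
clock: 8.18
tcp_pos: [0.459, -0.006, 0.1952]
tcp_rot: [[-0.042, -0.999, -0.0], [-0.999, 0.042, -0.0], [0.0, 0.0, -1.0]]
force: [0.0, 0.1, 0.4]
grip_width: 0.0471
grip_force: 0.0
```

```bash
python3 st.py
```

```text
8.175 j [ -0.7  -8.3  -9.3  89.   -0.  -88.4] [ 0.459  -0.006   0.1952] w 0.0471 F [0.  0.1 0.4] M [0.004 0.041 0.016] tau6 -0.008
```

>>> play_rows --plan '[0,0,0,0,0,0,0,0,0,0,0,0,0,0,0,0,0,0,0,0,0,0,0,0,0,0,0,0,0,0]' --gripper 1

```text
clock: 8.8
tcp_pos: [0.4593, -0.0059, 0.1955]
tcp_rot: [[-0.041, -0.999, 0.001], [-0.999, 0.041, -0.0], [0.0, -0.001, -1.0]]
force: [5.0, -1.1, 0.9]
grip_width: 0.0231
grip_force: 60.3
```

```bash
python3 st.py
```

```text
8.8 j [ -0.7  -8.3  -9.3  88.9  -0.  -88.4] [ 0.4593 -0.0059  0.1955] w 0.0231 F [ 5.  -1.1  0.9] M [-0.183 -0.736 -0.032] tau6 -0.014
```

>>> play_rows --plan '[0,0,0,0,0,8,0,0,0,0,0,18,0,0,0,0,0,28,0,0,0,0,0,38,0,0,0,0,0,48,0,0,0,0,0,56,0,0,0,0,0,60,0,0,0,0,0,60]'

```text
clock: 9.8
tcp_pos: [0.459, -0.0057, 0.1955]
tcp_rot: [[-0.886, -0.465, 0.0], [-0.465, 0.886, 0.0], [-0.001, 0.0, -1.0]]
force: [2.8, 2.2, 1.0]
grip_width: 0.0228
grip_force: 60.6
```

```bash
python3 st.py
```

```text
9.8 j [ -0.7  -8.3  -9.3  89.    0.  -28.4] [ 0.459  -0.0057  0.1955] w 0.0228 F [2.8 2.2 1. ] M [ 0.252 -0.544 -0.281] tau6 0.859
```

>>> play_rows --plan '[0,0,0,0,0,7,0,0,0,0,0,14,0,0,0,0,0,15,0,0,0,0,0,15]'

```text
clock: 10.3
tcp_pos: [0.4589, -0.0056, 0.1955]
tcp_rot: [[-0.975, -0.222, 0.0], [-0.222, 0.975, 0.0], [-0.0, 0.0, -1.0]]
force: [2.9, 3.8, 3.2]
grip_width: 0.0232
grip_force: 60.7
```

```bash
python3 st.py
```

```text
10.3 j [ -0.7  -8.3  -9.3  89.    0.  -13.5] [ 0.4589 -0.0056  0.1955] w 0.0232 F [2.9 3.8 3.2] M [ 0.597 -0.521 -0.303] tau6 0.275
```

>>> play_rows --plan '[0,0,0,0,0,7,0,0,0,0,0,14,0,0,0,0,0,15,0,0,0,0,0,15]'

```text
clock: 10.8
tcp_pos: [0.4589, -0.0055, 0.1955]
tcp_rot: [[-0.999, 0.037, 0.0], [0.037, 0.999, 0.001], [-0.0, 0.001, -1.0]]
force: [2.9, 4.6, 3.1]
grip_width: 0.0232
grip_force: 60.8
```

```bash
python3 st.py
```

```text
10.8 j [-0.7 -8.3 -9.3 89.   0.   1.4] [ 0.4589 -0.0055  0.1955] w 0.0232 F [2.9 4.6 3.1] M [ 0.921 -0.547 -0.334] tau6 0.106
```

>>> play_rows --plan '[0,0,0,0,0,7,0,0,0,0,0,14,0,0,0,0,0,15,0,0,0,0,0,15]'

```text
clock: 11.3
tcp_pos: [0.459, -0.0055, 0.1955]
tcp_rot: [[-0.956, 0.292, 0.0], [0.292, 0.956, 0.001], [-0.0, 0.001, -1.0]]
force: [3.5, 4.9, 4.0]
grip_width: 0.0236
grip_force: 65.7
```

```bash
python3 st.py
```

```text
11.3 j [-0.7 -8.3 -9.3 89.   0.  16.3] [ 0.459  -0.0055  0.1955] w 0.0236 F [3.5 4.9 4. ] M [ 0.92  -0.536  1.772] tau6 1.944
```

>>> play_rows --plan '[0,0,0,0,0,7,0,0,0,0,0,14,0,0,0,0,0,15,0,0,0,0,0,15]'

```text
clock: 11.8
tcp_pos: [0.458, -0.0049, 0.1956]
tcp_rot: [[-0.849, 0.528, -0.001], [0.528, 0.849, 0.002], [0.002, 0.001, -1.0]]
force: [-3.0, 7.9, 8.1]
grip_width: 0.0233
grip_force: 129.7
```

```bash
python3 st.py;python3 - <<'E'
from h import *
b=read_camera("scene");cv2.imwrite("pics/s4.png",cv2.resize(b["image"][140:260,220:340],(600,600),interpolation=cv2.INTER_CUBIC))
E
```

```text
11.8 j [-0.7 -8.3 -9.3 89.1  0.1 31.2] [ 0.458  -0.0049  0.1956] w 0.0233 F [-3.   7.9  8.1] M [1.523 0.729 3.008] tau6 3.128
```

View pics/s4.png

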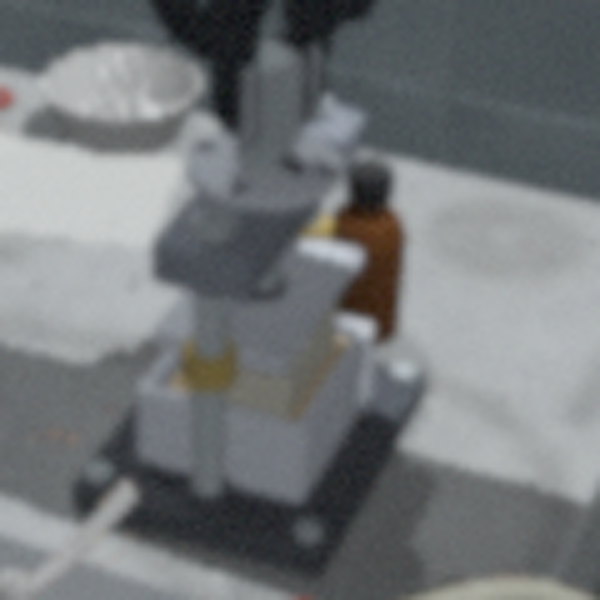

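The torque jumped to 1.8 and then 3.0 N m, and the brass bush on the column has moved down (now at (210,365)). The plate is firmly home. I'll unwind in steps to find the zero-torque angle.

>>> play_rows --plan '[0,0,0,0,0,-8,0,0,0,0,0,-15,0,0,0,0,0,-15]'

```text
clock: 12.22
tcp_pos: [0.4579, -0.0052, 0.1956]
tcp_rot: [[-0.957, 0.291, -0.002], [0.291, 0.957, 0.001], [0.002, 0.001, -1.0]]
force: [-4.1, 6.6, 9.1]
grip_width: 0.0236
grip_force: 104.2
```

```bash
python3 st.py
```

```text
12.225 j [-0.7 -8.3 -9.3 89.1  0.1 16.2] [ 0.4579 -0.0052  0.1956] w 0.0236 F [-4.1  6.6  9.1] M [1.274 0.88  1.113] tau6 0.206
```

>>> play_rows --plan '[0,0,0,0,0,-5,0,0,0,0,0,-5]'

```text
clock: 12.48
tcp_pos: [0.4579, -0.0053, 0.1956]
tcp_rot: [[-0.978, 0.208, -0.002], [0.208, 0.978, 0.001], [0.002, 0.001, -1.0]]
force: [-3.8, 5.9, 8.4]
grip_width: 0.0234
grip_force: 98.1
```

```bash
python3 st.py
```

```text
12.475 j [-0.7 -8.3 -9.3 89.1  0.1 11.3] [ 0.4579 -0.0053  0.1956] w 0.0234 F [-3.8  5.9  8.4] M [1.174 0.869 0.552] tau6 -0.019
```

>>> play_rows --plan '[0,0,0,0,0,-5,0,0,0,0,0,-5]'

```text
clock: 12.72
tcp_pos: [0.4579, -0.0054, 0.1955]
tcp_rot: [[-0.992, 0.123, -0.002], [0.123, 0.992, 0.001], [0.002, 0.001, -1.0]]
force: [-4.2, 5.6, 8.1]
grip_width: 0.0235
grip_force: 90.8
```

```bash
python3 st.py
```

```text
12.725 j [-0.7 -8.3 -9.3 89.1  0.1  6.3] [ 0.4579 -0.0054  0.1955] w 0.0235 F [-4.2  5.6  8.1] M [ 1.167  0.86  -0.028] tau6 -0.672
```

Unwinding at about 0.115 N m per degree, the torque reaches zero near j6 = 5 to 6°, which is home. Backing off a quarter turn from there.

>>> play_rows --plan '[0,0,0,0,0,-8,0,0,0,0,0,-18,0,0,0,0,0,-28,0,0,0,0,0,-38,0,0,0,0,0,-48,0,0,0,0,0,-58,0,0,0,0,0,-68,0,0,0,0,0,-78,0,0,0,0,0,-86,0,0,0,0,0,-90,0,0,0,0,0,-90,0,0,0,0,0,-90]'

```text
clock: 14.22
tcp_pos: [0.4592, -0.0059, 0.1955]
tcp_rot: [[-0.125, -0.992, 0.001], [-0.992, 0.125, -0.0], [-0.0, -0.001, -1.0]]
force: [5.2, 4.2, 3.4]
grip_width: 0.023
grip_force: 60.8
```

```bash
python3 st.py
```

```text
14.225 j [ -0.7  -8.3  -9.3  88.9  -0.  -83.6] [ 0.4592 -0.0059  0.1955] w 0.023 F [5.2 4.2 3.4] M [ 0.608 -0.858  0.137] tau6 0.108
```

>>> play_rows --plan '[0,0,0,0,0,0,0,0,0,0,0,0,0,0,0,0,0,0,0,0,0,0,0,0,0,0,-0.02,0,0,0,0,0,-0.05,0,0,0,0,0,-0.09,0,0,0,0,0,-0.13,0,0,0,0,0,-0.13,0,0,0]' --gripper -0.4

```text
clock: 15.35
tcp_pos: [0.4595, -0.0059, 0.3282]
tcp_rot: [[-0.128, -0.992, 0.004], [-0.992, 0.128, -0.0], [-0.0, -0.004, -1.0]]
force: [0.0, -0.4, -0.5]
grip_width: 0.0598
grip_force: 0.0
```

```bash
python3 st.py;python3 - <<'E'
from h import *
a=read_camera("top");b=read_camera("scene")
im=np.zeros((600,800,3),np.uint8)
im[:400,:400]=cv2.resize(a["image"][190:230,245:285],(400,400),interpolation=cv2.INTER_CUBIC)
im[:533,400:]=cv2.resize(b["image"][140:260,230:320],(400,533),interpolation=cv2.INTER_CUBIC)
cv2.imwrite("pics/f5.png",im)
E
```

```text
15.35 j [ -0.7  -5.2   8.4 103.3  -0.  -83.4] [ 0.4595 -0.0059  0.3282] w 0.0598 F [ 0.  -0.4 -0.5] M [ 0.     0.006 -0.062] tau6 0.005
```

View pics/f5.png

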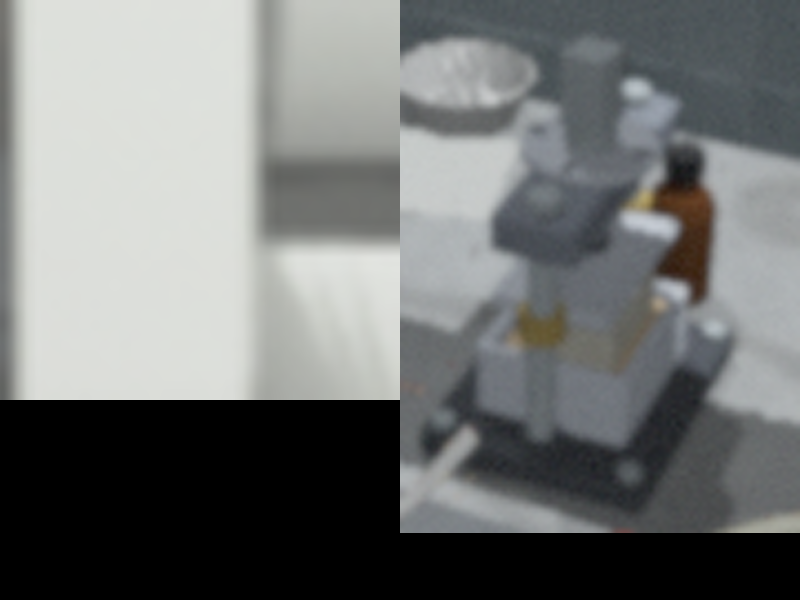

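The plate has stayed down: the brass bush is at (543,325), against 305 in the first crop. The bottle stands where it was, at (685,235), and the gripper is clear. Handing in.

```bash
python3 -c "
from cell import r;print(r.hand_in())"
```

```text
the job is handed in; nothing more can be done
None
```

I drove the screw clockwise until it stopped hard (about 3 N m at the wrist), backed it off about 90°, let go and handed the job in at about 15 s. The clearance should be about 7.1 to 7.5 mm, worked out from the turn angle, not measured. The bottle looked unmoved in the last picture; I did not look at the jar again, but the arm never went near it. The hand-in returned no verdict.

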